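# Load a carton of wipes into its bench dispenser

## Task

Load the carton of wipes into its grey bench dispenser: with its foot against the dispenser's sill, tip it over the sill onto its side so that its opening faces up, then push it in until it is fully home and the keeper springs up behind it, and let go. Push with feeling: do not crush the carton or strike the dispenser, and leave the other things on the bench where they are.

Things in the scene. Friction and masses are not known exactly. Their poses are not given: they have to be found in the camera images.
- carton: White carton of lab wipes, blue band at its foot, grey oval opening in its -x face. Stiff, evenly filled, 0.25 to 0.5 kg. As it stands on the ledge: 92 mm thick (x), 150 wide (y), 140 high (z); too thick to grip. Origin: centre of the face it stands on at the start; x then points roughly along the dispenser's x. Pushed less than 60 mm above its foot it slides; pushed higher it tips.
- dispenser: Grey sheet-steel dispenser, fixed. Origin: on the bench under the middle of the sill; x points in (away from the robot), y left, z up. Loading ledge 10 mm high, x = -151 to 0; deck 24 mm high from x = 0 to a back panel at x = 180 mm. Side cheeks 168 mm apart inside, 53 mm high, from x = 8 mm, flared at mouth and top. The carton fits in lying on its side: 140 mm along x, top at 116 mm.
- sill (a point): Middle of the sill, the deck's top front edge, 24 mm above the bench and 14 mm above the ledge: the step that stops the carton's foot and over which it tips. With its foot against it, the carton falls over by itself once leant about 45 to 50 degrees; it then lies on the deck with its foot 20 to 45 mm in front of the sill and must be slid in.
- home (a point): On the deck, 37 mm behind the sill: where the carton's near lower edge lies when the carton is fully home (35 to 40 mm behind the sill, between keeper and back panel).
- shelf_front (a point): Middle of the lower front edge of the dispenser's shelf: 200 mm above the bench and 30 mm behind the sill. The shelf is 196 mm wide, runs back to the panel, and is 5 mm thick with an edge up to 212 mm. In front of it all is open above; pushing the carton home with an upright tool would run the gripper into it.
- keeper (a joint): Sprung steel leaf, 42 mm wide, mid-deck just behind the sill, hinged 8 mm behind it; free end 33 mm behind it. Radians: 0 = sprung up (free end 9 mm above the deck), 0.36 = pressed flush. The carton's weight presses it down (about 1 N at the end) and the carton slides over it; once the near face is 35 mm behind the sill the leaf springs back to 0 by itself and holds the carton in.
- tray: White plastic tray with three bottles, 130x180x22 mm, fixed; origin: centre of its underside. It stands on the other side of the balance from the dispenser.
- timer: Bystander, leave alone: the small white bench timer on the dispenser's shelf, 62x62x18 (mm). Origin: centre of its underside.
- tape: Bystander, leave alone: the roll of tape on the dispenser's shelf, 76 across, 18 high (mm). Origin: centre of its underside.
- bottle_brown: Bystander, leave alone: the brown bottle with red cap in the tray, 72 across, 127 high (mm). Origin: centre of its underside.
- bottle_blue: Bystander, leave alone: the white bottle with blue cap in the tray, 56 across, 107 high (mm). Origin: centre of its underside.
- dropper: Bystander, leave alone: the small amber bottle with black cap in the tray, 38 across, 79 high (mm). Origin: centre of its underside.
- dish: Bystander, leave alone: the glass dish at the front left, 60 across, 15 high (mm). Origin: centre of its underside.
- weights: Bystander, fixed: wooden weight box in front of the balance, 64x100x44 mm; origin at the centre of its underside. The balance behind it, always in one place, stands between dispenser and tray: 400 mm high, from 425 mm ahead of the robot base, 80 mm left to 175 mm right of its axis; carry the tool round its front. The two outer instruments are 277 mm high.
- cells: Bystander, fixed: black cell box with blue lid at the front right, 76x112x32 mm; origin at the centre of its underside.

How it is judged:
By the outcome, as a careful person would: the job done as asked, in the order asked, and still so for the second after the job is handed in, with the robot touching nothing.
It also fails if it takes over 53 s, if anything falls off the work surface, if the arm or the gripper's body presses on something with over 40 N, if the wrist force passes 120 N, or if a joint passes its speed limit or range.

## Robot

A 6-joint arm with a two-finger parallel gripper is mounted at the origin on a cart in front of the work surface, level with it; the furniture and walls round the work are solid. World frame = base frame: x ahead of the robot, y to its left, z up, the work surface at z = 0. Lengths are in m, angles in rad, forces in N, time in s.
With the tool pointing down it reaches from about 0.3 to 0.875 m from the base axis. Payload 6.4 kg.
Tool frame: the origin (TCP) lies midway between the tips of the shut fingers; the grasp point (between the pads) lies 19 mm behind it; z points along the fingers, y is the line along which they close (so a half turn about z gives the same grasp; the last joint's range is limited). The gripper opens to 85 mm and grips with 20 to 120 N. Pads are 22 mm wide; open, the fingers measure 114 mm over their backs; the gripper's body (76 mm by 85 mm) begins 54 mm behind the grasp point. The pads swing forward as they close: fully open they stand 13 mm farther back than shut.
Start: joints at [1.044, 0.181, 1.607, -0, 1.354, -0.206], TCP at [0.181, 0.546, 0.231] pointing down, gripper open.
Joint ranges: [-2.99, 2.99], [-0.89, 2.07], [0.3, 2.58], [-1.14, 4.28], [0, 2.63], [-3.12, 3.12]. Speed limits (rad/s): [2.57, 2.57, 3.01, 3.14, 3.14, 3.14].

## Interface

Orientations are given as a unit quaternion [w, x, y, z].
In Python, from bench import ctrl gives the robot as it stands. The module is installed in compiled form; this text tells all that it offers.
- The arm moves only by the tool move_arm, never from a script. Its argument "plan" is one flat list of numbers, 6 for each row, row after row: the shift along the world's x, y, z in units of 50 mm (1.0 is 50 mm), then the turn, a rotation vector about the world's x, y, z in rad. A call has 1 to 10 rows; each row is the pose to reach, as a shift and turn from the pose commanded when the call began; what a row does not reach only later rows make up. A row lasts 1/8 s, in which the tool goes at most 62.5 mm and 10.7 degrees, less where a joint would pass 70% of its speed; a pose out of reach is approached as far as the arm can. A call with a gripper value outside its range is refused whole. "grip" is the finger opening in mm, from 0 to 85.4, set as the call begins (left out, the last holds). The fingers move at their own pace and stop on an object; the grip force is fixed at half the most. Time passes only in rows, so rows that repeat a pose let the fingers close. It gives the time, the measured TCP pose, the force, the opening and the grip force at its end, in the units of the state.
- ctrl.get_obs(): the state, without advancing time (a new reading comes with each control period).
- ctrl.camera(name): name is "scene" or "top"; returns a dict with "pixels" (420x560x3 uint8, red, green, blue), "fx", "fy", "cx", "cy" (pixels), "origin" and "attitude" of the camera in the world. Camera axes: x right, y down, z forward; pixel columns grow to the right and rows downward; lengths in m; the calibration is good to about 2 mm. A picture is of the moment at which its call begins. There is no depth.
- ctrl.hand_in(): hands the job in; it is judged then, once.
The state is a dict: "time_s": time; "q": joint angles; "dq": joint speeds; "joint_efforts": joint torques, N m; "eef_pos": TCP position; "eef_rot": TCP orientation; "wrist_force": force on the tool from outside, world axes, zero at the start; "torque": the same for the moment, N m; "opening": opening from 0.0 (shut) to 1.0 (fully open); "grasp_force": force on a finger pad.
Only numpy, scipy, OpenCV 4.12 (cv2) and the standard library are available. Lean on these libraries where they do the work, as an engineer would, in place of code of your own. Each camera call takes 0.05 s, during which the arm holds its last target. There are 200 camera calls.

## Working session

There is one attempt and no reset: what is moved stays moved. The work goes in short steps, Python scripts to look and compute and a tool call to move; the robot and the scene stay as the last step left them, time stands still between calls to the robot, and variables do not carry over. Pictures are saved under pics/ and viewed, at most 10 in all, crops included, and the job is handed in when it is done.

Besides the shell and the picture viewer there is one more tool, called after ">>>" by a JSON object that holds its "api" and its "payload". move_arm: Moves the arm, as the interface text tells. Its arguments: {"type":"object","properties":{"plan":{"type":"array"},"grip":{"type":"number"}},"required":["plan"]}

```bash
mkdir -p pics
python3 - <<'E'
from bench import ctrl
import cv2,numpy as np
o=ctrl.get_obs();print({k:np.round(v,3) for k,v in o.items()})
for n in("scene","top"):
    c=ctrl.camera(n);cv2.imwrite(f"pics/{n}0.png",cv2.resize(c["pixels"][:,:,::-1],(800,600),interpolation=cv2.INTER_CUBIC))
    print(n,[c[k] for k in("fx","fy","cx","cy","origin","attitude")])
E
```

```text
{'time_s': np.float64(0.0), 'q': array([ 1.044,  0.182,  1.608,  0.   ,  1.354, -0.206]), 'dq': array([ 0.001, -0.   ,  0.   , -0.001,  0.001, -0.   ]), 'joint_efforts': array([ 0.0000e+00, -4.4488e+01, -3.5132e+01, -0.0000e+00,  9.0000e-03,
        0.0000e+00]), 'eef_pos': array([0.181, 0.545, 0.23 ]), 'eef_rot': array([-0.   ,  0.16 ,  0.987, -0.001]), 'wrist_force': array([ 0.14 , -0.643,  0.409]), 'torque': array([-0.046,  0.04 , -0.032]), 'grasp_force': np.float64(0.0), 'opening': np.float64(1.0)}
scene [407.8495896135516, 407.8495896135516, 277.21142688924584, 214.22979404114272, array([0.44646818, 1.00972295, 1.10315311]), array([ 0.00977339, -0.04286606,  0.91359657, -0.40423792])]
top [499.17790058584336, 499.17790058584336, 278.92120298794487, 209.62868467387005, array([ 0.24768025, -0.01982331,  2.05133925]), array([ 0.05444349, -0.7018554 ,  0.7077983 , -0.05879181])]
```

View pics/scene0.png

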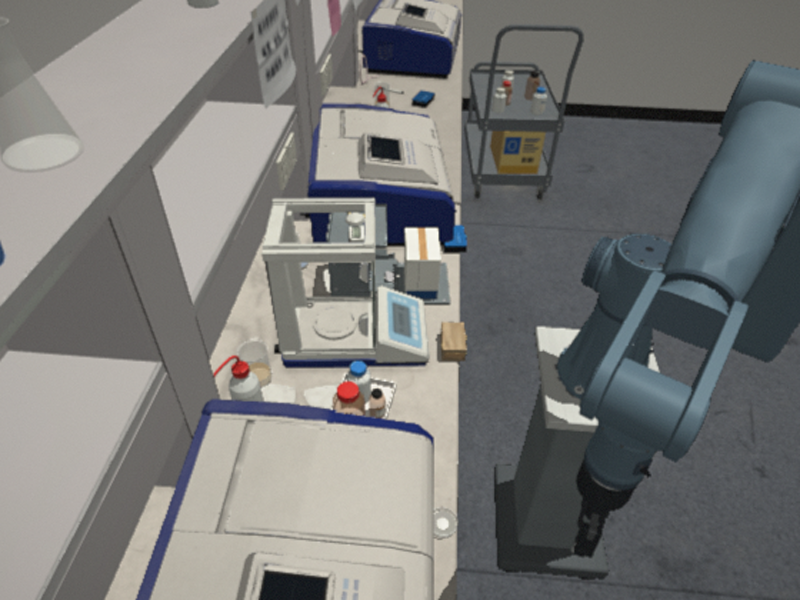

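View pics/top0.png

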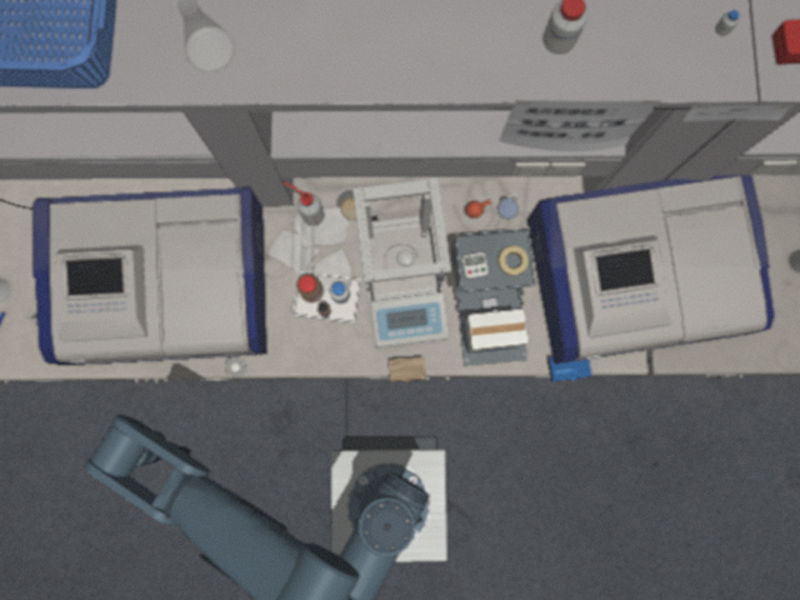

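The top view shows the dispenser at about (490,295) (800-px scale), right of the balance, with the carton on its ledge at (498,330). The scene view shows the carton at (422,262). I'll enlarge both for measuring.

```bash
cat > h.py <<'E'
from bench import ctrl
import cv2,numpy as np
from scipy.spatial.transform import Rotation as R
def Rm(q): return R.from_quat(np.r_[q[1:],q[0]])
def pt(c,u,v,z):
    d=Rm(c["attitude"]).apply([(u-c["cx"])/c["fx"],(v-c["cy"])/c["fy"],1]);o=c["origin"]
    return np.round(o+d*(z-o[2])/d[2],4)
def proj(c,p):
    d=Rm(c["attitude"]).inv().apply(np.atleast_2d(p)-c["origin"])
    return np.c_[c["fx"]*d[:,0]/d[:,2]+c["cx"],c["fy"]*d[:,1]/d[:,2]+c["cy"]]
def crop(c,u,v,w,h,s,fn):
    a=c["pixels"][v:v+h,u:u+w,::-1];cv2.imwrite("pics/"+fn,cv2.resize(a,None,fx=s,fy=s,interpolation=cv2.INTER_CUBIC))
E
python3 - <<'E'
from h import *
a=ctrl.camera("top");b=ctrl.camera("scene")
f=lambda c,u,v,w,h:cv2.resize(c["pixels"][v:v+h,u:u+w,::-1],None,fx=7,fy=7,interpolation=cv2.INTER_CUBIC)
A=f(a,312,155,66,80*1);A=A[:,:]
cv2.imwrite("pics/c1.png",np.hstack([A[:560],f(b,270,150,48,80)]))
E
```

```text
(no output)
```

View pics/c1.png

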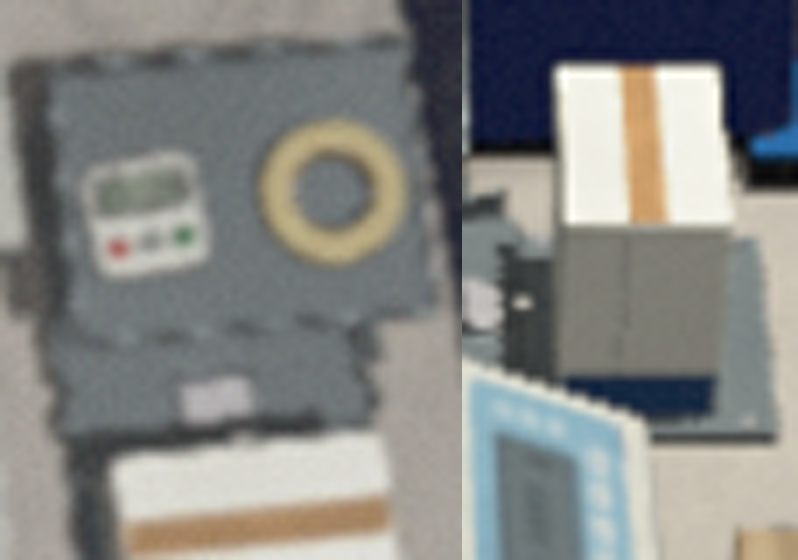

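Left: shelf front edge from about (75,345) to (435,305), keeper at (218,398), sill at row ~430, carton's top far edge from (110,462) to (380,432). Right: carton top (555,65)-(733,225), foot row ~415. The top crop cuts off the carton, so I'll take one more.

Run:
```python
from h import *
a=ctrl.camera("top");crop(a,312,190,80,70,9,"c2.png")
```

```text
(no output)
```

View pics/c2.png

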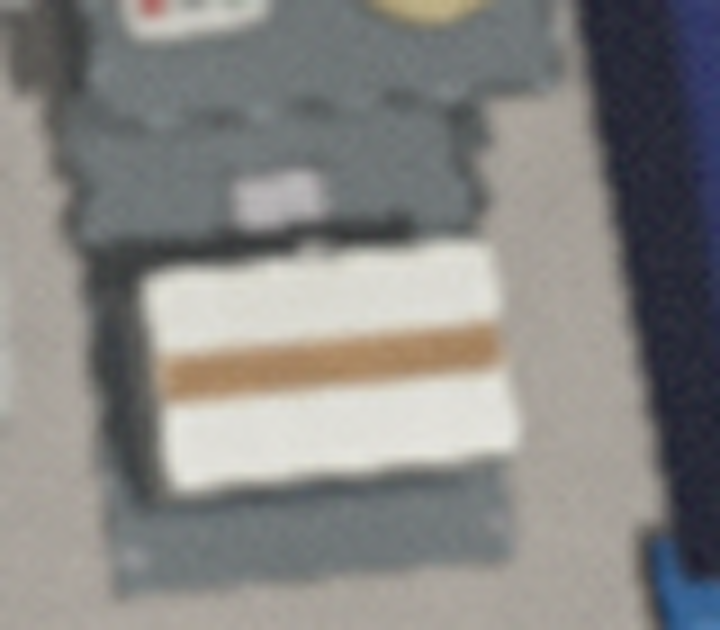

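Carton top corners at (143,280), (495,240), (518,452), (170,493); ledge front edge (115,595)-(512,555); keeper (235,180)-(328,215).

Run:
```python
from h import *
a=ctrl.camera("top");b=ctrl.camera("scene")
P=lambda u,v,z:pt(a,312+(u-.0)/9-.45,190+v/9-.45,z)[:2]
c=[P(*p,.15) for p in((143,280),(495,240),(518,452),(170,493))];print("carton",c,np.mean(c,0))
for i,j in((0,1),(3,2),(3,0),(2,1)):
    d=c[i]-c[j] if i!=3 or j==2 else c[j]-c[i]
    print(np.linalg.norm(d),np.degrees(np.arctan2(d[1],d[0])))
l=[P(115,595,.01),P(512,555,.01)];d=l[0]-l[1];print("ledge",l,np.linalg.norm(d),np.degrees(np.arctan2(d[1],d[0]))-90)
k=[P(*p,.028) for p in((235,180),(325,168),(240,225),(328,215))];print("keeper",k,np.mean(k,0))
s=[pt(a,312+75/7-.4,155+345/7-.4,.212)[:2],pt(a,312+435/7-.4,155+305/7-.4,.212)[:2]];d=s[0]-s[1];print("shelf",s,np.linalg.norm(d),np.degrees(np.arctan2(d[1],d[0]))-90,np.mean(s,0))
Q=lambda u,v,z:pt(b,270+(u-462)/7-.4,150+v/7-.4,z)[:2]
print("scene carton top",[Q(*p,.15) for p in((555,65),(720,65),(733,225),(562,225))])
print("ledge near left",Q(772,437,.01))
```

```text
carton [array([ 0.5106, -0.2192]), array([ 0.5267, -0.3704]), array([ 0.4355, -0.3768]), array([ 0.4193, -0.2284])] [ 0.473025 -0.2987  ]
0.1520547598728826 96.07803698374724
0.14928161306738352 96.22999138857912
0.09176235611622016 5.754083744695922
0.09142428561383452 -175.98582430458896
ledge [array([ 0.3858, -0.2176]), array([ 0.4024, -0.3986])] 0.18175962147847913 5.240092001882928
keeper [array([ 0.5732, -0.2751]), array([ 0.5784, -0.3164]), array([ 0.5524, -0.2768]), array([ 0.5567, -0.3171])] [ 0.565175 -0.29635 ]
shelf [array([ 0.5655, -0.195 ]), array([ 0.5857, -0.3885])] 0.19455150988876957 5.9596781711288 [ 0.5756  -0.29175]
scene carton top [array([ 0.5267, -0.3721]), array([ 0.4309, -0.3827]), array([ 0.4187, -0.231 ]), array([ 0.5114, -0.2209])]
ledge near left [ 0.3864 -0.2172]
```

>>> {"api": "move_arm", "payload": {"plan": [0.4, -1, 0.2, 0, 0, 0.05, 0.8, -2, 0.4, 0, 0, 0.1, 1.2, -3, 0.5, 0, 0, 0.15, 1.6, -4.1, 0.5, 0, 0, 0.2, 2, -5.2, 0.5, 0, 0, 0.25, 2.3, -6.3, 0.5, 0, 0, 0.3, 2.4, -7.5, 0.5, 0, 0, 0.34, 2.5, -8.7, 0.5, 0, 0, 0.38, 2.5, -9.9, 0.5, 0, 0, 0.42, 2.5, -11.1, 0.5, 0, 0, 0.42], "grip": 85}}

```text
time_s: 1.6
eef_pos: [0.3061, -0.0111, 0.2567]
eef_rot: [0.001, -0.05, 0.999, -0.0]
wrist_force: [1.0, 0.1, 0.8]
opening: 0.994
grasp_force: 0.0
```

Run:
```python
from h import *
o=ctrl.get_obs();print(o["time_s"],np.round(o["q"],3),o["eef_pos"]);r=Rm(o["eef_rot"]);print(r.as_matrix().round(3))
```

```text
1.6 [-0.431 -0.545  2.169  0.     1.516 -2.102] [ 0.30606963 -0.0110824   0.25669853]
[[-0.995 -0.1    0.002]
 [-0.1    0.995 -0.001]
 [-0.002 -0.001 -1.   ]]
```

```bash
cat >> h.py <<'E'
yaw=np.radians(5.6);S=np.array([.545,-.295,0]);D=R.from_euler('z',yaw)
def W(x,y,z): return S+D.apply([x,y,z])
def tool(t,flip=0): # tool pitched t rad forward from down, tool y along dispenser y
    return D*R.from_euler('y',-t)*R.from_matrix(np.diag([-1,1,-1.]))*R.from_euler('z',np.pi*flip)
E
python3 - <<'E'
from h import *
for flip in(0,1):
  for q1,s in((-.94,1.65),(-.94,2.0),(-.75,1.9)):
    for t in(0,20,45,60):
      M=(R.from_euler('y',-s)*R.from_euler('z',-q1))*tool(np.radians(t),flip)*R.from_euler('z',-np.pi/2)
      print(flip,q1,s,t,np.round(M.as_euler('ZYZ'),2))
r0=Rm(ctrl.get_obs()["eef_rot"])
print("rv",(tool(np.radians(45))*r0.inv()).as_rotvec().round(3)); print(W(-.17,0,.033),W(-.17,0,.2))
E
```

```text
0 -0.94 1.65 0 [-0.    1.49 -2.61]
0 -0.94 1.65 20 [ 0.31  1.32 -2.66]
0 -0.94 1.65 45 [ 0.73  1.14 -2.8 ]
0 -0.94 1.65 60 [ 1.01  1.07 -2.93]
0 -0.94 2.0 0 [ 0.    1.14 -2.61]
0 -0.94 2.0 20 [ 0.36  0.99 -2.78]
0 -0.94 2.0 45 [ 0.89  0.9  -3.1 ]
0 -0.94 2.0 60 [1.22 0.92 2.98]
0 -0.75 1.9 0 [ 0.    1.24 -2.42]
0 -0.75 1.9 20 [ 0.3   1.03 -2.55]
0 -0.75 1.9 45 [ 0.8   0.83 -2.85]
0 -0.75 1.9 60 [ 1.15  0.79 -3.09]
1 -0.94 1.65 0 [-0.    1.49  0.53]
1 -0.94 1.65 20 [0.31 1.32 0.48]
1 -0.94 1.65 45 [0.73 1.14 0.34]
1 -0.94 1.65 60 [1.01 1.07 0.21]
1 -0.94 2.0 0 [0.   1.14 0.53]
1 -0.94 2.0 20 [0.36 0.99 0.36]
1 -0.94 2.0 45 [0.89 0.9  0.04]
1 -0.94 2.0 60 [ 1.22  0.92 -0.16]
1 -0.75 1.9 0 [0.   1.24 0.72]
1 -0.75 1.9 20 [0.3  1.03 0.59]
1 -0.75 1.9 45 [0.8  0.83 0.29]
1 -0.75 1.9 60 [1.15 0.79 0.05]
rv [ 0.078 -0.779 -0.002]
[ 0.37581134 -0.31158909  0.033     ] [ 0.37581134 -0.31158909  0.2       ]
```

>>> {"api": "move_arm", "payload": {"plan": [0, -0.5, 0, 0, 0, -0.18, 0, -1, 0, 0, 0, -0.36, 0, -1.5, 0, 0, 0, -0.54, 0, -2, 0, 0, 0, -0.72, 0, -2.5, 0, 0, 0, -0.9, 0, -3, 0, 0, 0, -1.08, 0.1, -3.5, 0, 0, 0, -1.26, 0.2, -4, 0, 0, 0, -1.44, 0.3, -4.5, 0, 0, 0, -1.62, 0.4, -5, 0, 0, 0, -1.8]}}

```text
time_s: 2.85
eef_pos: [0.3264, -0.2602, 0.2564]
eef_rot: [0.0, 0.754, 0.657, 0.0]
wrist_force: [0.4, -0.3, -0.4]
opening: 0.997
grasp_force: 0.0
```

>>> {"api": "move_arm", "payload": {"plan": [0.1, -0.2, 0, 0, 0, -0.18, 0.2, -0.4, 0, 0, 0, -0.36, 0.3, -0.6, 0, 0, 0, -0.54, 0.4, -0.8, 0, 0, 0, -0.72, 0.5, -1, 0, 0, 0, -0.9, 0.5, -1, 0, 0, 0, -1.08, 0.5, -1, 0, 0, 0, -1.22, 0.5, -1, 0, 0, 0, -1.34, 0.5, -1, 0, 0, 0, -1.34]}}

```text
time_s: 3.98
eef_pos: [0.3513, -0.3093, 0.2563]
eef_rot: [0.0, 0.999, 0.051, 0.0]
wrist_force: [0.6, -1.3, 0.4]
opening: 0.999
grasp_force: 0.0
```

Run:
```python
from h import *
o=ctrl.get_obs();print(o["time_s"],np.round(o["q"],3),o["eef_pos"]);r=Rm(o["eef_rot"])
for t in(15,30,45):print("rv",(tool(np.radians(t),1)*r.inv()).as_rotvec().round(3))
for z in(.2,.033):print((W(-.17,0,z)-o["eef_pos"])/.05)
```

```text
3.975 [-0.976 -0.088  1.836  0.     1.394  0.493] [ 0.3512899  -0.30930035  0.25633836]
rv [ 0.026 -0.26  -0.004]
rv [ 0.052 -0.521 -0.004]
rv [ 0.078 -0.781 -0.004]
[ 0.4904288  -0.04577493 -1.12676713]
[ 0.4904288  -0.04577493 -4.46676713]
```

>>> {"api": "move_arm", "payload": {"plan": [0, 0, 0, 0.015, -0.16, 0, 0.1, 0, 0, 0.03, -0.32, 0, 0.1, 0, -0.5, 0.046, -0.47, 0, 0.2, 0, -1, 0.062, -0.62, 0, 0.3, 0, -1.8, 0.077, -0.78, 0, 0.4, 0, -2.6, 0.077, -0.78, 0, 0.4, 0, -3.4, 0.077, -0.78, 0, 0.4, 0, -4, 0.077, -0.78, 0, 0.4, 0, -4.4, 0.077, -0.78, 0, 0.4, 0, -4.4, 0.077, -0.78, 0]}}

```text
time_s: 5.22
eef_pos: [0.3711, -0.3084, 0.0353]
eef_rot: [-0.019, 0.923, 0.047, 0.381]
wrist_force: [0.5, 0.2, 0.3]
opening: 0.998
grasp_force: 0.0
```

```bash
cat >> h.py <<'E'
def st():
    o=ctrl.get_obs();r=Rm(o["eef_rot"]);f=D.inv().apply(o["wrist_force"])
    print("t",o["time_s"],"q",np.round(o["q"],3),"tcp disp mm",(D.inv().apply(o["eef_pos"]-S)*1e3).round(1),"F",f.round(1))
    print("rot err",(tool(np.radians(45),1)*r.inv()).as_rotvec().round(3))
    return o
E
python3 - <<'E'
from h import *
st()
c=ctrl.camera("top");crop(c,280,180,110,80,7,"p3.png")
E
```

```text
t 5.225 q [-1.484  0.284  2.257  1.046  0.954 -0.806] tcp disp mm [-174.3    3.6   35.3] F [0.6 0.1 0.3]
rot err [ 0.    -0.002 -0.004]
```

View pics/p3.png

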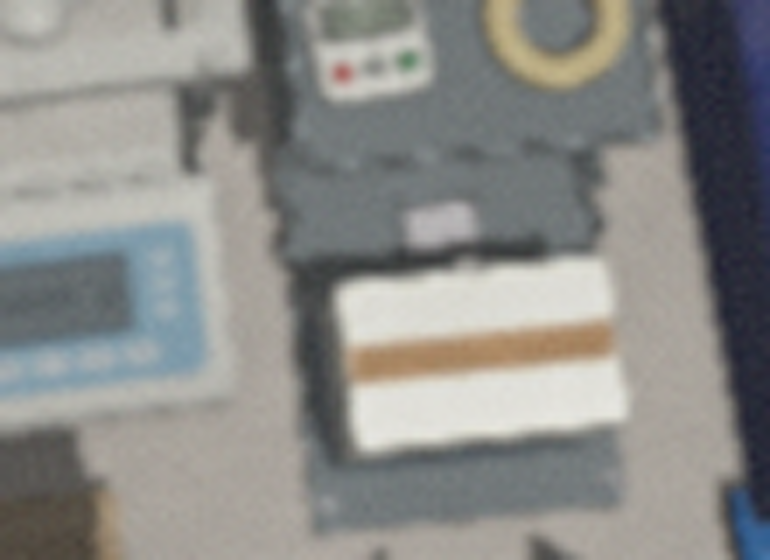

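The carton is unmoved; the open fingertips show at (380,550) and (545,545), centred in front of it. I'll slide the foot to the sill.

>>> {"api": "move_arm", "payload": {"plan": [0.15, 0.015, 0, 0, 0, 0, 0.3, 0.03, 0, 0, 0, 0, 0.45, 0.045, 0, 0, 0, 0, 0.6, 0.06, 0, 0, 0, 0, 0.75, 0.075, 0, 0, 0, 0, 0.86, 0.085, 0, 0, 0, 0, 0.96, 0.095, 0, 0, 0, 0, 1.06, 0.105, 0, 0, 0, 0, 1.16, 0.115, 0, 0, 0, 0, 1.26, 0.12, 0, 0, 0, 0]}}

```text
time_s: 6.52
eef_pos: [0.4345, -0.3034, 0.0362]
eef_rot: [-0.018, 0.923, 0.047, 0.381]
wrist_force: [-2.9, -0.1, 1.3]
opening: 0.997
grasp_force: 1.5
```

>>> {"api": "move_arm", "payload": {"plan": [0.08, 0.008, 0, 0, 0, 0, 0.16, 0.016, 0, 0, 0, 0, 0.24, 0.024, 0, 0, 0, 0, 0.3, 0.03, 0, 0, 0, 0]}}

```text
time_s: 7.02
eef_pos: [0.4495, -0.3018, 0.0362]
eef_rot: [-0.018, 0.923, 0.047, 0.381]
wrist_force: [-2.3, -0.1, 0.5]
opening: 0.999
grasp_force: 1.2
```

```bash
python3 -c "
from h import *
st()"
```

```text
t 7.025 q [-1.266  0.33   2.18   1.16   0.854 -0.7  ] tcp disp mm [-95.7   2.6  36.2] F [-2.3  0.2  0.5]
rot err [ 0.002 -0.002 -0.002]
```

>>> {"api": "move_arm", "payload": {"plan": [0.04, 0.004, 0, 0, 0, 0, 0.08, 0.008, 0, 0, 0, 0, 0.08, 0.008, 0, 0, 0, 0]}}

```text
time_s: 7.4
eef_pos: [0.4535, -0.3012, 0.0364]
eef_rot: [-0.018, 0.923, 0.047, 0.382]
wrist_force: [0.3, 0.4, 0.2]
opening: 0.996
grasp_force: 0.0
```

>>> {"api": "move_arm", "payload": {"plan": [0.03, 0.003, 0, 0, 0, 0, 0.06, 0.006, 0, 0, 0, 0]}}

```text
time_s: 7.65
eef_pos: [0.4549, -0.3009, 0.0358]
eef_rot: [-0.018, 0.923, 0.046, 0.38]
wrist_force: [-39.7, 5.8, 23.3]
opening: 0.998
grasp_force: 19.6
```

>>> {"api": "move_arm", "payload": {"plan": [0.03, 0.003, 0, 0, 0, 0, 0.05, 0.005, 0, 0, 0, 0]}}

```text
time_s: 7.9
eef_pos: [0.4554, -0.3007, 0.0355]
eef_rot: [-0.018, 0.924, 0.046, 0.379]
wrist_force: [-67.7, 9.5, 40.0]
opening: 0.997
grasp_force: 33.6
```

>>> {"api": "move_arm", "payload": {"plan": [-0.15, -0.015, 0, 0, 0, 0, -0.3, -0.03, 0, 0, 0, 0]}}

```text
time_s: 8.15
eef_pos: [0.4436, -0.3025, 0.0365]
eef_rot: [-0.018, 0.923, 0.047, 0.382]
wrist_force: [0.0, -0.2, 1.3]
opening: 0.995
grasp_force: 0.0
```

Run:
```python
from h import *
st()
c=ctrl.camera("top");crop(c,310,180,80,80,7,"p4.png")
```

```text
t 8.15 q [-1.282  0.325  2.187  1.153  0.861 -0.708] tcp disp mm [-101.7    2.4   36.5] F [ 0.  -0.2  1.3]
rot err [ 0.002 -0.001 -0.002]
```

View pics/p4.png

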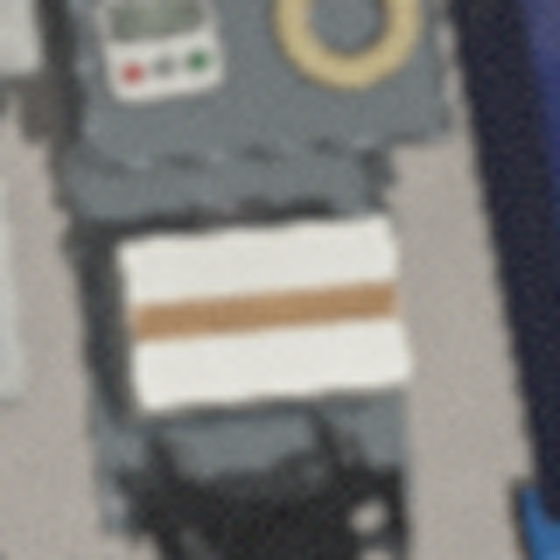

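The carton sits square against the sill (top corners (120,247), (390,218), (410,378), (145,412)). The tool is backed off; next it goes up to tip high.

>>> {"api": "move_arm", "payload": {"plan": [0, 0, 0.5, 0, 0, 0, 0, 0, 1.1, 0, 0, 0, 0, 0, 1.6, 0, 0, 0, 0.06, 0.006, 1.6, 0, 0, 0, 0.12, 0.012, 1.6, 0, 0, 0, 0.16, 0.016, 1.6, 0, 0, 0]}}

```text
time_s: 8.95
eef_pos: [0.4518, -0.3007, 0.1151]
eef_rot: [-0.019, 0.923, 0.046, 0.381]
wrist_force: [-0.1, 0.0, 0.1]
opening: 0.997
grasp_force: 0.0
```

>>> {"api": "move_arm", "payload": {"plan": [0.05, 0.005, 0.02, 0, 0, 0, 0.1, 0.01, 0.05, 0, 0, 0, 0.15, 0.015, 0.08, 0, 0, 0, 0.2, 0.02, 0.11, 0, 0, 0, 0.25, 0.025, 0.14, 0, 0, 0]}}

```text
time_s: 9.57
eef_pos: [0.4645, -0.3005, 0.1236]
eef_rot: [-0.018, 0.923, 0.047, 0.382]
wrist_force: [-3.6, 1.7, 2.0]
opening: 0.996
grasp_force: 1.7
```

```bash
python3 -c "
from h import *
st()"
```

```text
t 9.575 q [-1.227  0.112  2.166  1.014  0.939 -0.422] tcp disp mm [-80.6   2.4 123.6] F [-3.4  2.   2. ]
rot err [ 0.002 -0.001 -0.002]
```

>>> {"api": "move_arm", "payload": {"plan": [0.06, 0.006, 0.03, 0, 0, 0, 0.12, 0.012, 0.05, 0, 0, 0, 0.18, 0.018, 0.08, 0, 0, 0, 0.24, 0.024, 0.1, 0, 0, 0, 0.3, 0.03, 0.12, 0, 0, 0, 0.36, 0.036, 0.14, 0, 0, 0, 0.42, 0.042, 0.17, 0, 0, 0, 0.48, 0.048, 0.19, 0, 0, 0, 0.54, 0.054, 0.21, 0, 0, 0, 0.6, 0.06, 0.23, 0, 0, 0]}}

```text
time_s: 10.82
eef_pos: [0.4945, -0.2972, 0.1349]
eef_rot: [-0.018, 0.923, 0.047, 0.382]
wrist_force: [-2.4, -1.2, 3.8]
opening: 0.999
grasp_force: 1.6
```

>>> {"api": "move_arm", "payload": {"plan": [0.06, 0.006, 0.02, 0, 0, 0, 0.12, 0.012, 0.04, 0, 0, 0, 0.18, 0.018, 0.05, 0, 0, 0, 0.24, 0.024, 0.07, 0, 0, 0, 0.3, 0.03, 0.08, 0, 0, 0, 0.36, 0.036, 0.09, 0, 0, 0, 0.42, 0.042, 0.1, 0, 0, 0]}}

```text
time_s: 11.7
eef_pos: [0.5155, -0.2951, 0.1398]
eef_rot: [-0.018, 0.923, 0.047, 0.381]
wrist_force: [-0.8, 0.8, 2.2]
opening: 0.996
grasp_force: 0.9
```

```bash
python3 -c "
from h import *
st()
c=ctrl.camera('scene');crop(c,230,130,110,100,6,'p5.png')"
```

```text
t 11.7 q [-1.105  0.136  2.092  1.019  0.885 -0.304] tcp disp mm [-29.4   2.8 139.8] F [-0.7  0.8  2.2]
rot err [ 0.002 -0.001 -0.003]
```

View pics/p5.png

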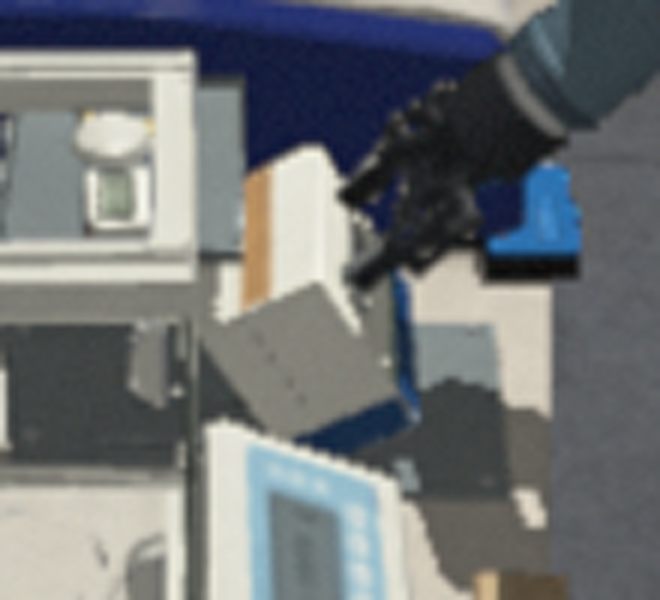

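The carton leans about 30° at (320,290), with the fingers at (360,200) and (370,270) on its face. Continuing.

>>> {"api": "move_arm", "payload": {"plan": [0.05, 0.005, 0.01, 0, 0, 0, 0.1, 0.01, 0.01, 0, 0, 0, 0.15, 0.015, 0.02, 0, 0, 0, 0.2, 0.02, 0.02, 0, 0, 0, 0.25, 0.025, 0.02, 0, 0, 0, 0.3, 0.03, 0.03, 0, 0, 0, 0.35, 0.035, 0.03, 0, 0, 0, 0.4, 0.04, 0.03, 0, 0, 0]}}

```text
time_s: 12.75
eef_pos: [0.5354, -0.2931, 0.1412]
eef_rot: [-0.018, 0.923, 0.047, 0.381]
wrist_force: [0.0, 0.3, -1.0]
opening: 0.994
grasp_force: 0.0
```

>>> {"api": "move_arm", "payload": {"plan": [0.04, 0.004, 0, 0, 0, 0, 0.08, 0.008, 0, 0, 0, 0, 0.12, 0.012, 0, 0, 0, 0, 0.16, 0.016, 0, 0, 0, 0, 0.2, 0.02, 0, 0, 0, 0, 0.24, 0.024, 0, 0, 0, 0]}}

```text
time_s: 13.5
eef_pos: [0.5474, -0.292, 0.1413]
eef_rot: [-0.018, 0.923, 0.047, 0.382]
wrist_force: [0.4, 0.7, 0.1]
opening: 0.995
grasp_force: 0.0
```

```bash
python3 -c "
from h import *
st()
c=ctrl.camera('scene');crop(c,230,130,110,100,6,'p6.png')"
```

```text
t 13.5 q [-1.035  0.174  2.043  1.028  0.844 -0.253] tcp disp mm [  2.7   2.8 141.3] F [0.5 0.6 0.1]
rot err [ 0.002 -0.001 -0.002]
```

View pics/p6.png

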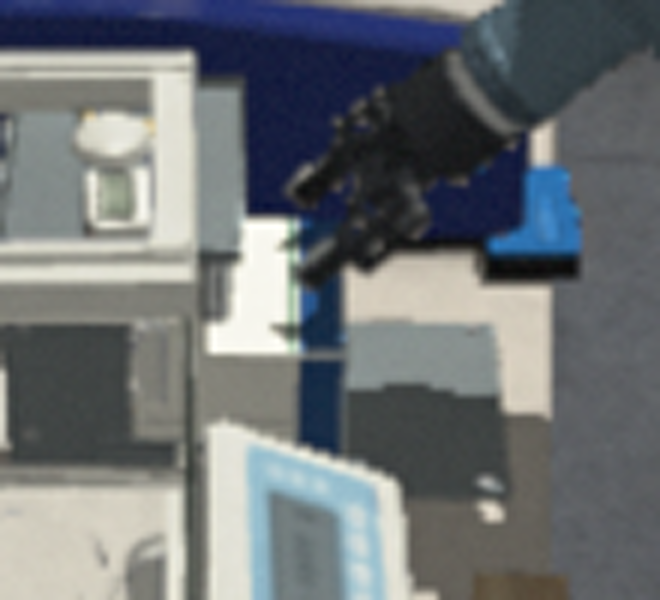

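The carton lies flat on the deck, with its foot top edge at image x≈335-345 and the near-left corner at (345,353). Back up and look from the top.

>>> {"api": "move_arm", "payload": {"plan": [-0.5, -0.05, 0.3, 0, 0, 0, -1.1, -0.11, 0.3, 0, 0, 0, -1.7, -0.17, 0.3, 0, 0, 0, -2.2, -0.22, 0.2, 0, 0, 0, -2.4, -0.24, -0.5, 0, 0, 0, -2.4, -0.24, -1.3, 0, 0, 0, -2.4, -0.24, -1.8, 0, 0, 0, -2.4, -0.24, -1.8, 0, 0, 0]}}

```text
time_s: 14.55
eef_pos: [0.4269, -0.3027, 0.0498]
eef_rot: [-0.02, 0.923, 0.046, 0.381]
wrist_force: [-0.3, 0.7, 0.9]
opening: 0.998
grasp_force: 0.0
```

```bash
python3 -c "
from h import *
st()
b=ctrl.camera('scene');q=pt(b,230+345/6-.4,130+353/6-.4,.116);print(D.inv().apply(q-S))
c=ctrl.camera('top');crop(c,310,180,80,70,8,'p7.png')"
```

```text
t 14.55 q [-1.325  0.274  2.21   1.102  0.899 -0.683] tcp disp mm [-118.3    3.9   49.8] F [-0.3  0.7  0.9]
rot err [-0.003 -0.003 -0.002]
[-0.03965801  0.0751285   0.116     ]
```

View pics/p7.png

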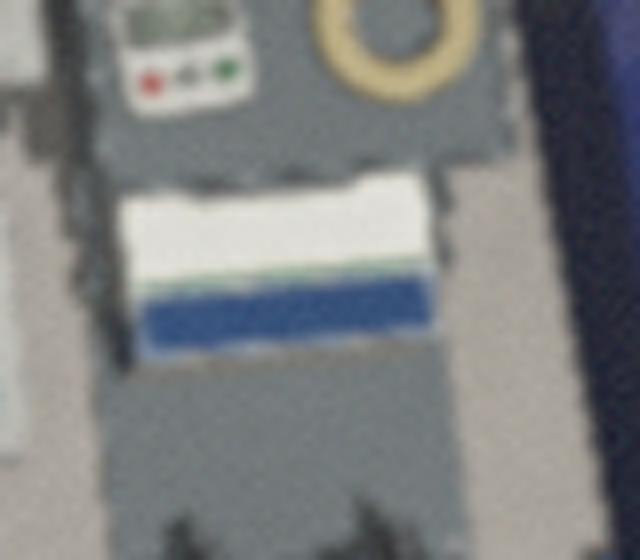

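The carton is square to the dispenser, foot edge (140,360)-(435,330), about 40 mm in front of the sill and centred. Push in.

>>> {"api": "move_arm", "payload": {"plan": [0.2, 0, 0, 0, 0, 0, 0.4, 0.01, 0, 0, 0, 0, 0.6, 0.02, 0, 0, 0, 0, 0.8, 0.04, 0, 0, 0, 0, 1, 0.06, 0, 0, 0, 0, 1.15, 0.08, 0, 0, 0, 0, 1.3, 0.09, 0, 0, 0, 0, 1.4, 0.1, 0, 0, 0, 0, 1.5, 0.11, 0, 0, 0, 0, 1.58, 0.12, 0, 0, 0, 0]}}

```text
time_s: 15.9
eef_pos: [0.5065, -0.298, 0.0513]
eef_rot: [-0.018, 0.923, 0.047, 0.381]
wrist_force: [-0.1, 0.2, 0.0]
opening: 0.996
grasp_force: 0.0
```

>>> {"api": "move_arm", "payload": {"plan": [0.08, 0.008, 0, 0, 0, 0, 0.16, 0.016, 0, 0, 0, 0, 0.24, 0.024, 0, 0, 0, 0, 0.32, 0.032, 0, 0, 0, 0, 0.4, 0.04, 0, 0, 0, 0, 0.48, 0.048, 0, 0, 0, 0, 0.56, 0.056, 0, 0, 0, 0]}}

```text
time_s: 16.77
eef_pos: [0.5346, -0.2951, 0.0513]
eef_rot: [-0.018, 0.923, 0.047, 0.381]
wrist_force: [-2.6, -0.5, 0.2]
opening: 0.998
grasp_force: 1.1
```

```bash
python3 -c "
from h import *
st()"
```

```text
t 16.775 q [-1.065  0.366  2.064  1.202  0.768 -0.532] tcp disp mm [-10.4   0.9  51.3] F [-2.6 -0.2  0.2]
rot err [ 0.002 -0.001 -0.002]
```

Sliding at 2.6 N. On to about +26 mm.

>>> {"api": "move_arm", "payload": {"plan": [0.08, 0.008, 0, 0, 0, 0, 0.16, 0.016, 0, 0, 0, 0, 0.24, 0.024, 0, 0, 0, 0, 0.3, 0.03, 0, 0, 0, 0, 0.36, 0.036, 0, 0, 0, 0]}}

```text
time_s: 17.4
eef_pos: [0.5525, -0.2933, 0.0512]
eef_rot: [-0.018, 0.923, 0.047, 0.381]
wrist_force: [-1.6, -0.2, -0.1]
opening: 0.998
grasp_force: 1.1
```

>>> {"api": "move_arm", "payload": {"plan": [0.06, 0.006, 0, 0, 0, 0, 0.12, 0.012, 0, 0, 0, 0, 0.18, 0.018, 0, 0, 0, 0, 0.24, 0.024, 0, 0, 0, 0, 0.3, 0.03, 0, 0, 0, 0, 0.36, 0.036, 0, 0, 0, 0]}}

```text
time_s: 18.15
eef_pos: [0.5705, -0.2916, 0.0513]
eef_rot: [-0.018, 0.923, 0.047, 0.382]
wrist_force: [-2.4, -0.1, -0.3]
opening: 0.997
grasp_force: 1.0
```

```bash
python3 -c "
from h import *
st()"
```

```text
t 18.15 q [-0.991  0.402  2.006  1.217  0.73  -0.477] tcp disp mm [25.7  0.9 51.3] F [-2.4  0.1 -0.3]
rot err [ 0.002 -0.001 -0.002]
```

>>> {"api": "move_arm", "payload": {"plan": [0.04, 0.004, 0, 0, 0, 0, 0.08, 0.008, 0, 0, 0, 0, 0.12, 0.012, 0, 0, 0, 0, 0.16, 0.016, 0, 0, 0, 0, 0.2, 0.02, 0, 0, 0, 0, 0.2, 0.02, 0, 0, 0, 0]}}

```text
time_s: 18.9
eef_pos: [0.5806, -0.2906, 0.0514]
eef_rot: [-0.018, 0.923, 0.047, 0.382]
wrist_force: [-1.2, -0.3, -0.3]
opening: 0.997
grasp_force: 0.1
```

>>> {"api": "move_arm", "payload": {"plan": [0.02, 0.002, 0, 0, 0, 0, 0.02, 0.002, 0, 0, 0, 0]}}

```text
time_s: 19.15
eef_pos: [0.5814, -0.2905, 0.0514]
eef_rot: [-0.018, 0.923, 0.047, 0.382]
wrist_force: [-0.1, 0.2, -0.1]
opening: 0.994
grasp_force: 0.4
```

>>> {"api": "move_arm", "payload": {"plan": [0.02, 0.002, 0, 0, 0, 0, 0.02, 0.002, 0, 0, 0, 0]}}

```text
time_s: 19.4
eef_pos: [0.5824, -0.2905, 0.0514]
eef_rot: [-0.018, 0.923, 0.047, 0.382]
wrist_force: [-2.7, -0.3, 0.7]
opening: 0.994
grasp_force: 1.0
```

```bash
python3 -c "
from h import *
st()"
```

```text
t 19.4 q [-0.968  0.414  1.986  1.22   0.718 -0.458] tcp disp mm [37.7  0.8 51.4] F [-2.7 -0.   0.7]
rot err [ 0.002 -0.001 -0.002]
```

>>> {"api": "move_arm", "payload": {"plan": [0.015, 0.0015, 0, 0, 0, 0, 0.015, 0.0015, 0, 0, 0, 0, -0.1, -0.01, 0, 0, 0, 0, -0.5, -0.05, 0, 0, 0, 0, -1.1, -0.11, 0, 0, 0, 0, -1.8, -0.18, 0, 0, 0, 0, -2.5, -0.25, 0.1, 0, 0, 0, -3, -0.3, 0.1, 0, 0, 0, -3, -0.3, 0.1, 0, 0, 0]}}

```text
time_s: 20.52
eef_pos: [0.4313, -0.3061, 0.0563]
eef_rot: [-0.018, 0.923, 0.045, 0.382]
wrist_force: [0.7, -0.5, 0.6]
opening: 0.994
grasp_force: 0.0
```

```bash
python3 -c "
from h import *
st()
c=ctrl.camera('top');b=ctrl.camera('scene')
f=lambda c,u,v,w,h,s:cv2.resize(c['pixels'][v:v+h,u:u+w,::-1],(w*s,h*s),interpolation=cv2.INTER_CUBIC)
cv2.imwrite('pics/p8.png',np.hstack([f(c,315,180,65,70,8),f(b,262,155,33,70,8)]))
"
```

```text
t 20.525 q [-1.316  0.262  2.202  1.098  0.9   -0.661] tcp disp mm [-1.143e+02  1.000e-01  5.630e+01] F [ 0.6 -0.5  0.6]
rot err [ 0.002 -0.001  0.   ]
```

View pics/p8.png

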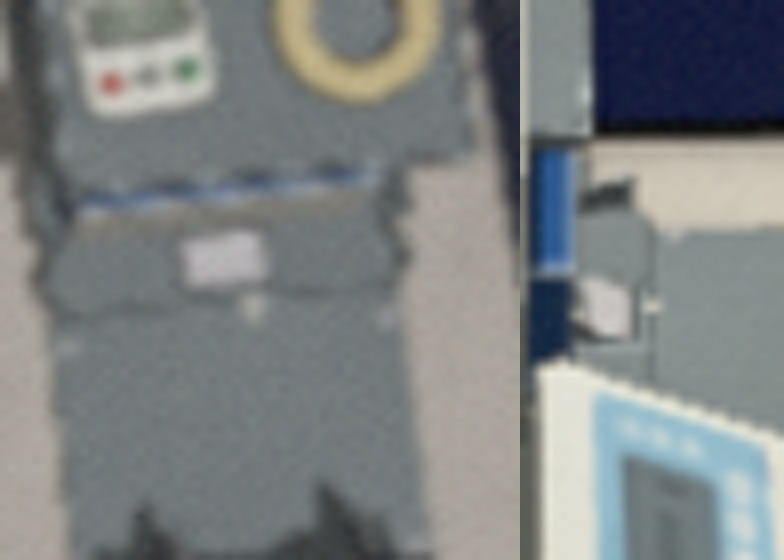

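```bash
python3 -c "
from h import *
b=ctrl.camera('scene');c=ctrl.camera('top')
g=lambda p:[520+(p[0,0]-262+.45)*8,(p[0,1]-155+.45)*8]
t=lambda p:[(p[0,0]-315+.45)*8,(p[0,1]-180+.45)*8]
for n,z,x in(('up',.033,.032),('flush',.024,.033),('hinge',.024,.008)):
  for y in(.021,-.021): p=proj(b,W(x,y,z));print(n,y,np.round(g(p)),'top',np.round(t(proj(c,W(x,y,z)))))
for x in(.033,.037,.04): print('foot corner',x,np.round(g(proj(b,W(x,.075,.116)))),'low top-view',[np.round(t(proj(c,W(x,y,.024)))) for y in(.07,0,-.07)],'up edge',[np.round(t(proj(c,W(x,y,.116)))) for y in(.07,-.07)])
"
```

```text
up 0.021 [576. 331.] top [178. 235.]
up -0.021 [577. 279.] top [259. 227.]
flush 0.021 [574. 344.] top [176. 236.]
flush -0.021 [575. 293.] top [256. 228.]
hinge 0.021 [623. 345.] top [182. 284.]
hinge -0.021 [622. 293.] top [263. 276.]
foot corner 0.033 [574. 270.] low top-view [array([ 81., 246.]), array([216., 232.]), array([351., 218.])] up edge [array([ 99., 217.]), array([381., 187.])]
foot corner 0.037 [566. 270.] low top-view [array([ 80., 239.]), array([215., 224.]), array([350., 210.])] up edge [array([ 98., 209.]), array([380., 179.])]
foot corner 0.04 [560. 270.] low top-view [array([ 79., 233.]), array([214., 219.]), array([349., 205.])] up edge [array([ 97., 203.]), array([379., 173.])]
```

The keeper stands clear and sprung up: its free end at (580,278) is about 14 px above the hinge end, as predicted for "up". The foot edge at (85,208)-(375,182) matches about 37 mm, and the timer and tape are unmoved. Handing in.

```bash
python3 -c "
from bench import ctrl
print(ctrl.hand_in())"
```

```text
the job is handed in; nothing more can be done
None
```

The carton is tipped onto its side and pushed home (near face about 37 mm behind the sill) with the keeper up behind it, and the job is handed in at 20.5 s; one push against the sill peaked at about 80 N at the wrist before I backed off (limit 120 N), and I saw no damage, though I did not check the carton closely for it.

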